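# Key a spacer and a clamp head onto a leaning manipulator column

### The job

Rebuild the leaning micromanipulator column: fit the D-bore spacer on the leaning post first, then the clamp head with the side lug on top of it, each turned so that the flat of its bore meets the flat of the post. Let go of both once they are fully home, the spacer flat on the shoulder and the clamp head flat on the spacer. Leave the glass dish, the joystick and the keypad where they stand.

Things in the scene. Friction and masses are not known exactly. Their poses are not given: they have to be found in the camera images.
- shoulder (a point): Centre of the leaning post's shoulder, on its axis, about 73 mm above the bench. z points up along the post, which leans 30 degrees from vertical, roughly towards the robot; x points out of the post's flat (on its upper side, away from the robot). Above the shoulder: bright steel D-section, diameter 24 mm, flat 5 mm from the axis, 48 mm long, the last 10 mm tapering to 0.6 of it.
- stand: Fixed dark steel base that carries the post, 130 x 90 x 12 mm (longer along x, with a 44 mm square boss up to 26 mm high); the post leans to its -x. Origin at bench height under the middle of the boss. Between base and shoulder the post is a round dark neck, diameter 34 mm, about 54 mm long. Place and heading vary.
- spacer_mid (a point): Centre (on the bore's axis, half-way up) of the loose aluminium spacer, a D-shaped ring of even wall: 18 mm high, outside diameter 41 mm, outside flat 13.5 mm from the axis; through-bore of diameter 26.6 mm, its flat 6.3 mm from the axis (1.3 mm play on the post). x points to both flats, z up. Home: 9 mm above the shoulder along the post, axes as the shoulder's.
- clamp_mid (a point): Centre (on the bore's axis, half-way up) of the loose aluminium clamp head: ring 24 mm high, outside diameter 48 mm, same D-bore as the spacer; x points to the bore's flat and to the side lug, z up. Home: 30 mm above the shoulder along the post (underside on the spacer), axes as the shoulder's.
- spacer: The spacer, 50 to 100 g, lying on the bench with z up. Origin at the centre of its underside, axes as point spacer_mid. Any two opposite points of its round side can be gripped.
- clamp: The clamp head, 85 to 170 g, z up. Origin at the centre of the ring's underside, axes as point clamp_mid. On +x a lug 16 mm wide ends in a cross tube (28 mm long along y, 16 mm thick) 39 mm from the axis; on -x a 14 mm thick thumbscrew reaches to 39 mm; the sides facing +y and -y are free to grip, 48 mm across.
- dish_mid (a point): Centre of a small open glass dish, 60 mm across, 14 mm high, loose on the bench: not to be disturbed.
- joystick_mid (a point): Centre, 50 mm up, of a joystick: a black knob 72 mm across on a blue base 100 x 85 mm, 106 mm high, loose: not to be disturbed.
- keypad_mid (a point): Centre of a white keypad box with round keys, 120 x 160 x 39 mm, loose: not to be disturbed.
Things that resemble listed ones, but are neither listed nor needed, are in the scene too. Leave any blue look-alike of the spacer alone. Leave any purple look-alike of the stand alone.

How it is judged:
By the outcome, as a careful person would: the job done as asked, in the order asked, and still so for the second after the job is handed in, with the robot touching nothing.
It also fails if it takes over 64 s, if anything falls off the work surface, if the arm or the gripper's body presses on something with over 40 N, if the wrist force passes 120 N, or if a joint passes its speed limit or range.

### The arm

A 6-joint arm with a two-finger parallel gripper is mounted at the origin on the work surface. World frame = base frame: x ahead of the robot, y to its left, z up, the work surface at z = 0. Lengths are in m, angles in rad, forces in N, time in s.
With the tool pointing down it reaches from about 0.275 to 0.825 m from the base axis. Payload 4.9 kg.
Tool frame: the origin (TCP) lies between the finger pads; the fingertips stand 8 mm ahead of it and the grasp point (between the pads) lies 11 mm behind it; z points along the fingers, y is the direction in which the jaws open and shut (so a half turn about z gives the same grasp; the last joint's range is limited). The gripper opens to 85 mm and grips with 20 to 120 N. Pads are 22 mm wide; open, the fingers measure 114 mm over their backs; the gripper's body (76 mm by 85 mm) begins 54 mm behind the grasp point. The pads swing forward as they close: fully open they stand 13 mm farther back than shut.
Start: joints at [-1.468, 0.326, -0.193, 1.052, 0, 1.437], TCP at [0.129, -0.535, 0.239] pointing down, gripper open.
Joint ranges: [-2.65, 2.65], [-0.97, 1.79], [-1.3, 1.35], [-1.93, 2.1], [-1.47, 1.37], [-3.14, 3.14]. Speed limits (rad/s): [2.57, 2.57, 3.14, 3.14, 3.14, 3.14].

### API

Orientations are given as a rotation vector (axis times angle).
In Python, from station import state, imaging, workorder gives the robot as it stands.
- The arm moves only by the tool step_arm, never from a script. Its argument "deltas" is a list of rows, each a list of 7 numbers: the closure, from -1 (fully open) to 1 (shut), then the shift along the tool's x, y, z in m, then the turn, a rotation vector about the tool's x, y, z in degrees. A call has 1 to 12 rows; each row is the pose to reach, as a shift and turn from the pose measured when the call began, along the tool's axes at that moment; what a row does not reach only later rows make up. A row lasts 1/8 s, in which the tool goes at most 62.5 mm and 10.7 degrees, less where a joint would pass 70% of its speed; a pose out of reach is approached as far as the arm can. A call with a gripper value outside its range is refused whole. The fingers move at their own pace and stop on an object; "newtons" is the grip in N (left out, the last holds). Time passes only in rows, so rows that repeat a pose let the fingers close. It gives the time, the measured TCP pose, the force and the opening at its end, in the units of the state.
- state(): the state, without advancing time (a new reading comes with each control period).
- imaging.capture(name): name is "side" or "top" or "wrist"; returns a dict with "pixels" (384x512x3 uint8, red, green, blue), "K" (3x3 intrinsics, pixels), "world_from_camera" (4x4, takes a point from camera to world coordinates). Camera axes: x right, y down, z forward; pixel columns grow to the right and rows downward; lengths in m; the calibration is good to about 2 mm. A picture is of the moment at which its call begins. There is no depth.
- workorder.sign_off(): hands the job in, once; it reports no verdict.
The state is a dict: "t": time; "joint_pos": joint angles; "qvel": joint speeds; "joint_torque": joint torques, N m; "ee_pos": TCP position; "eef_rot": TCP orientation; "force": force on the tool from outside, world axes, zero at the start; "moment": the same for the moment, N m; "grip_width": opening from 0.0 (shut) to 1.0 (fully open).
Only numpy, scipy, OpenCV 4.12 (cv2) and the standard library are available. Lean on these libraries where they do the work, as an engineer would, in place of code of your own. Each camera call takes 0.05 s, during which the arm holds its last target. There are 200 camera calls.

## Working session

There is one attempt and no reset: what is moved stays moved. The work goes in short steps, Python scripts to look and compute and a tool call to move; the robot and the scene stay as the last step left them, time stands still between calls to the robot, and variables do not carry over. Pictures are saved under pics/ and viewed, about 8 in all and at most 12, crops included, and the job is handed in when it is done.

Besides the shell and the picture viewer there is one more tool, called after "Call:" as name([rows], argument=value, ...), one row to a line, values as JSON. step_arm: Moves the arm, as the interface text tells. Its arguments: {"type":"object","properties":{"deltas":{"type":"array"},"newtons":{"type":"number"}},"required":["deltas"]}

```bash
ls; mkdir -p pics; cat > look.py <<'E'
import sys,cv2,numpy as np,pickle
from station import state,imaging
for n in sys.argv[2:]:
    c=imaging.capture(n); pickle.dump(c,open(f'pics/{sys.argv[1]}_{n}.pkl','wb'))
    cv2.imwrite(f'pics/{sys.argv[1]}_{n}.png',c['pixels'][:,:,::-1])
E
python3 look.py a side top wrist
python3 - <<'E'
import cv2,numpy as np,pickle
from station import state
a=cv2.imread('pics/a_top.png');b=cv2.imread('pics/a_side.png')
cv2.imwrite('pics/a_top2.png',cv2.resize(a,(800,600),interpolation=cv2.INTER_CUBIC))
cv2.imwrite('pics/a_side2.png',cv2.resize(b,(800,600),interpolation=cv2.INTER_CUBIC))
for n in('top','side'):
    c=pickle.load(open(f'pics/a_{n}.pkl','rb'));print(n,c['K'].round(1).tolist(),c['world_from_camera'].round(3).tolist())
print(state())
E
```

```text
pics
top [[393.3, 0.0, 254.0], [0.0, 393.3, 189.7], [0.0, 0.0, 1.0]] [[-0.015, -0.993, 0.119, 0.473], [-1.0, 0.012, -0.027, 0.019], [0.025, -0.119, -0.993, 1.106], [0.0, 0.0, 0.0, 1.0]]
side [[409.4, 0.0, 259.8], [0.0, 409.4, 193.2], [0.0, 0.0, 1.0]] [[0.998, -0.014, 0.054, 0.522], [-0.052, -0.599, 0.799, -0.861], [0.021, -0.8, -0.599, 0.741], [0.0, 0.0, 0.0, 1.0]]
{'t': 0.15, 'joint_pos': array([-1.46818118e+00,  3.26806623e-01, -1.93317168e-01,  1.05197944e+00,
       -8.42996831e-07,  1.43655224e+00]), 'qvel': array([ 3.71856522e-04, -5.26894977e-05,  2.80008201e-03, -4.23707651e-04,
       -6.56445357e-04, -8.76629722e-04]), 'joint_torque': array([ 1.37400370e-03, -4.43704355e+01,  2.62665260e+01,  1.04223815e-02,
       -2.37677377e-04,  9.11352572e-06]), 'ee_pos': array([ 0.12900335, -0.53424044,  0.23867778]), 'eef_rot': array([-3.11828947e+00, -3.71034123e-01, -3.11267724e-05]), 'force': array([-0.10542498,  0.40244369, -0.30970274]), 'moment': array([-0.01014367,  0.03156682,  0.00037598]), 'grip_width': 1.002492445328392}
```

View pics/a_top2.png

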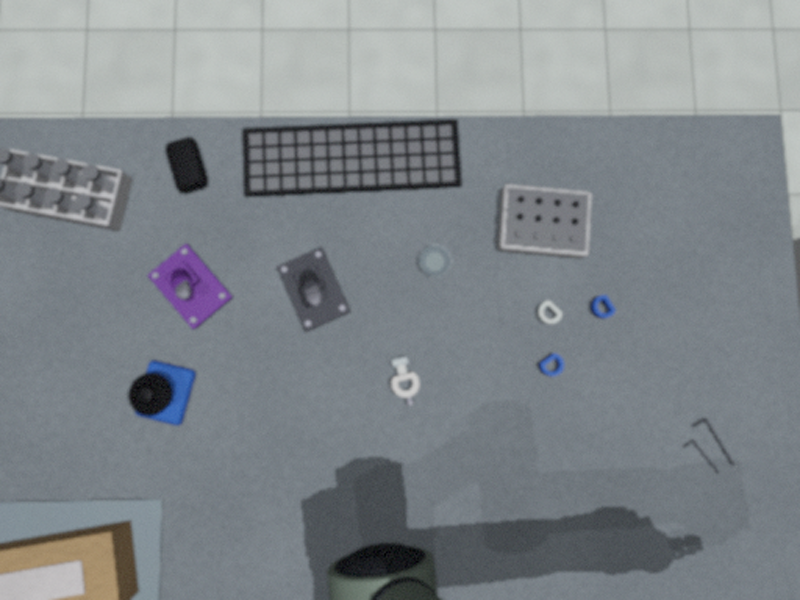

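View pics/a_side2.png

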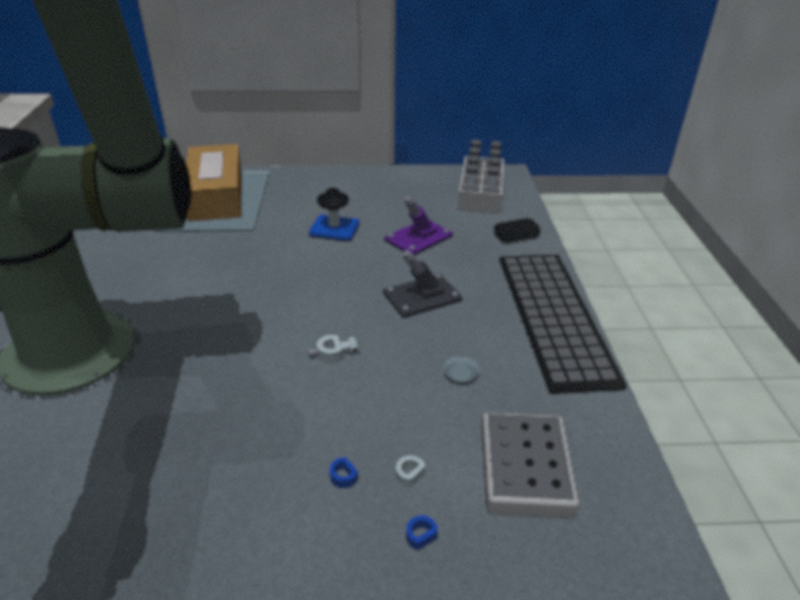

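The top view shows the white spacer at about (352,200) in native pixels, the clamp at (259,245), the dark stand at (200,185) with its post leaning towards the robot, and the dish at (278,167). The blue rings and the purple stand are decoys. Next I'll get coarse positions and check the wrist camera's mounting.

```bash
cat > geo.py <<'E'
import cv2,numpy as np,pickle
from scipy.spatial.transform import Rotation as R
from station import state
def load(n): return pickle.load(open(f'pics/{n}.pkl','rb'))
def ray(c,uv):
    uv=np.atleast_2d(np.asarray(uv,float)); M=c['world_from_camera']
    d=np.c_[uv,np.ones(len(uv))]@np.linalg.inv(c['K']).T@M[:3,:3].T
    return M[:3,3],d
def plane(c,uv,z):
    o,d=ray(c,uv); return o+d*((z-o[2])/d[:,2])[:,None]
def proj(c,P):
    M=np.linalg.inv(c['world_from_camera']);p=np.atleast_2d(P)@M[:3,:3].T+M[:3,3];q=p@c['K'].T;return q[:,:2]/q[:,2:]
def delta(pos,Rt,s=None):
    """shift and turn (deg) from current pose to target pos, rotation matrix Rt"""
    s=s or state(); R0=R.from_rotvec(s['eef_rot'])
    return (R0.inv().apply(np.asarray(pos)-s['ee_pos'])).round(4), np.degrees((R0.inv()*R.from_matrix(Rt)).as_rotvec()).round(2)
def down(yaw):
    """tool z down, tool y (jaws) at world heading yaw (rad)"""
    y=np.array([np.cos(yaw),np.sin(yaw),0]);z=np.array([0,0,-1.]);return np.c_[np.cross(y,z),y,z]
E
python3 - <<'E'
from geo import *
c=load('a_top');im=c['pixels'].astype(int);hsv=cv2.cvtColor(c['pixels'],cv2.COLOR_RGB2HSV)
for nm,roi,z in(('spacer',(335,185,365,212),.018),('clamp',(245,222,275,262),.024)):
    x0,y0,x1,y1=roi;m=np.zeros(im.shape[:2],np.uint8);m[y0:y1,x0:x1]=(im[y0:y1,x0:x1].min(2)>150)
    ct=max(cv2.findContours(m,0,2)[0],key=cv2.contourArea)
    mo=cv2.moments(ct);uv=[mo['m10']/mo['m00'],mo['m01']/mo['m00']]
    print(nm,cv2.contourArea(ct),plane(c,uv,z).round(4),'hull ring',plane(c,ct[:,0],z)[:,:2].min(0).round(3),plane(c,ct[:,0],z)[:,:2].max(0).round(3))
x0,y0,x1,y1=170,150,230,215
m=np.zeros(im.shape[:2],np.uint8);m[y0:y1,x0:x1]=(im[y0:y1,x0:x1].max(2)<85)
ct=max(cv2.findContours(m,0,2)[0],key=cv2.contourArea)
P=plane(c,ct[:,0],.012)[:,:2].astype(np.float32);print('stand',cv2.minAreaRect(P))
w=load('a_wrist');s=state();M=w['world_from_camera'];R0=R.from_rotvec(s['eef_rot']).as_matrix()
print('cam in tool',(R0.T@(M[:3,3]-s['ee_pos'])).round(4),(R0.T@M[:3,:3]).round(3).tolist(),w['K'].round(1).tolist())
E
```

```text
spacer 148.0 [[ 0.5721 -0.283   0.018 ]] hull ring [ 0.554 -0.303] [ 0.594 -0.264]
clamp 289.0 [[ 0.4556 -0.0209  0.024 ]] hull ring [ 0.416 -0.046] [0.494 0.001]
stand ((0.625769317150116, 0.1447557508945465), (0.07259293645620346, 0.054656315594911575), 20.172670364379883)
cam in tool [ 0.0678 -0.0007 -0.1344] [[0.0, -0.964, -0.267], [1.0, 0.0, 0.0], [-0.0, -0.267, 0.964]] [[344.3, 0.0, 261.3], [0.0, 344.3, 195.1], [0.0, 0.0, 1.0]]
```

```bash
python3 - <<'E'
from geo import *
print(delta([.59,.14,.26],down(np.pi/2)), delta([.59,.14,.26],down(-np.pi/2)));print(down(np.pi/2)[:,0],down(-np.pi/2)[:,0])
E
```

```text
(array([ 0.6063, -0.5473, -0.0205]), array([ 0.0000e+00, -1.1000e-01, -1.6643e+02])) (array([ 0.6063, -0.5473, -0.0205]), array([-0.08, -0.  , 13.57]))
[-1.000000e+00  6.123234e-17  0.000000e+00] [1.000000e+00 6.123234e-17 0.000000e+00]
```

Call:
step_arm([
  [-1,0.606,-0.547,-0.02,0,0,-120],
  [-1,0.606,-0.547,-0.02,0,0,-120],
  [-1,0.606,-0.547,-0.02,0,0,-120],
  [-1,0.606,-0.547,-0.02,0,0,-120],
  [-1,0.606,-0.547,-0.02,0,0,-120],
  [-1,0.606,-0.547,-0.02,0,0,-120],
  [-1,0.606,-0.547,-0.02,0,0,-120],
  [-1,0.606,-0.547,-0.02,0,0,-120],
  [-1,0.606,-0.547,-0.02,0,0,-120],
  [-1,0.606,-0.547,-0.02,0,0,-120],
  [-1,0.606,-0.547,-0.02,0,0,-120],
  [-1,0.606,-0.547,-0.02,0,0,-120],
])

```text
t: 1.65
ee_pos: [0.5528, 0.0864, 0.2577]
eef_rot: [-1.235, -2.888, -0.001]
force: [1.0, 0.2, 0.7]
grip_width: 1.002
```

```bash
python3 - <<'E'
from geo import *
s=state();print(s['t'],s['joint_pos'].round(3),s['ee_pos'].round(3));print(delta([.59,.14,.26],down(np.pi/2)))
E
```

```text
1.65 [ 2.300e-02  3.330e-01 -1.350e-01  1.103e+00  1.000e-03  8.310e-01] [0.553 0.086 0.258]
(array([ 0.0131,  0.0639, -0.0022]), array([ 5.00e-02, -3.00e-02, -4.63e+01]))
```

Call:
step_arm([
  [-1,0.013,0.064,0,0,0,-46],
  [-1,0.013,0.064,0,0,0,-46],
  [-1,0.013,0.064,0,0,0,-46],
  [-1,0.013,0.064,0,0,0,-46],
  [-1,0.013,0.064,0,0,0,-46],
  [-1,0.013,0.064,0,0,0,-46],
])

```text
t: 2.4
ee_pos: [0.5899, 0.14, 0.2574]
eef_rot: [-0.009, -3.141, -0.001]
force: [-0.2, -0.5, 0.2]
grip_width: 0.999
```

```bash
python3 look.py b wrist side; python3 - <<'E'
import cv2
a=cv2.imread('pics/b_wrist.png');cv2.imwrite('pics/b2.png',cv2.resize(a,(800,600),interpolation=cv2.INTER_CUBIC))
E
```

```text
(no output)
```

View pics/b2.png

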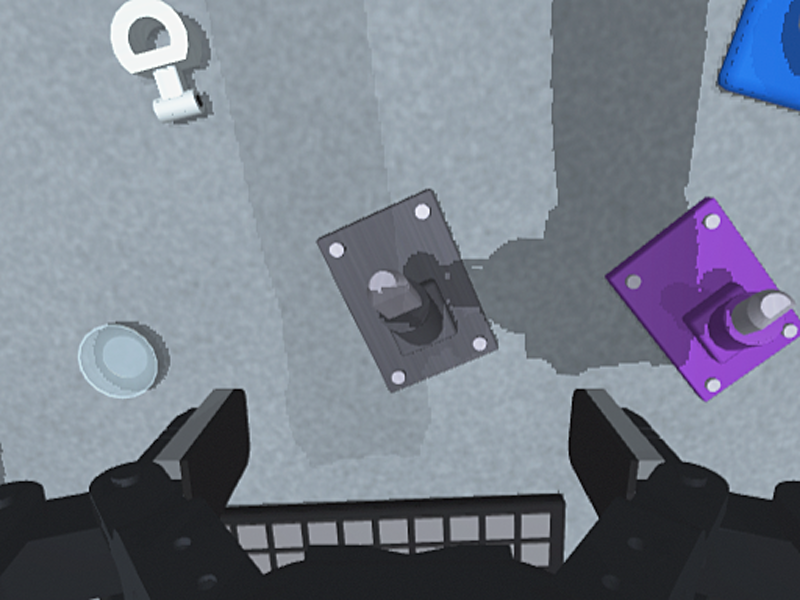

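The wrist view shows the dark stand with four screws at (337,250), (422,212), (480,344) and (398,378) on the 800 px scale. The bright post tip is at about (382,283), and the clamp is at the top left with its lug towards +x. I'll measure the stand from the screws and check the result against the post tip.

```bash
python3 - <<'E'
from geo import *
c=load('b_wrist');im=c['pixels'].astype(int)
pts=[]
for u,v in((337,250),(422,212),(480,344),(398,378)):
    u=int(u*.64);v=int(v*.64);w=np.clip(im[v-8:v+9,u-8:u+9].min(2)-150,0,60)
    yy,xx=np.mgrid[v-8:v+9,u-8:u+9];pts.append([(xx*w).sum()/w.sum(),(yy*w).sum()/w.sum()])
P=plane(c,pts,.014);print(P.round(4).tolist())
O=P.mean(0);dl=(P[0]+P[1]-P[2]-P[3]);h=np.arctan2(dl[1],dl[0]);print('origin',O.round(4),'lean heading',h,'sides',np.linalg.norm(P[0]-P[3]),np.linalg.norm(P[1]-P[2]),np.linalg.norm(P[0]-P[1]))
cr=P[0]-P[1]; print('heading from short', np.arctan2(cr[1],cr[0])+np.pi/2)
d=np.array([np.cos(h),np.sin(h),0]);a=.5*d+np.cos(np.pi/6)*np.array([0,0,1]);x=-d*np.cos(np.pi/6)+.5*np.array([0,0,1])
S=np.r_[O[:2],.026]+.054*a; print('shoulder',S.round(4),'a',a)
yv=np.cross(a,x)
v=im[...,:].astype(np.uint8)[:,:,::-1][110:260,190:330].copy()
K=6;v=cv2.resize(v,None,fx=K,fy=K,interpolation=cv2.INTER_CUBIC)
def draw(L,r,col,flat=None):
    t=np.linspace(0,2*np.pi,90);q=np.c_[r*np.cos(t),r*np.sin(t)]
    if flat: q[:,0]=np.minimum(q[:,0],flat)
    uv=(proj(c,S+a*L+q[:,:1]*x+q[:,1:]*yv)-[190,110]+.5)*K-.5
    cv2.polylines(v,[uv.astype(int)],True,col,1)
draw(0,.017,(0,0,255));draw(0,.012,(0,255,0),.005);draw(.038,.012,(0,255,0),.005);draw(.048,.0072,(255,0,0),.003)
cv2.imwrite('pics/b3.png',v[:600,:800])
np.savez('stand.npz',S=S,a=a,x=x)
E
```

```text
[[0.5859, 0.0894, 0.014], [0.5592, 0.1502, 0.014], [0.6574, 0.1933, 0.014], [0.6834, 0.1321, 0.014]]
origin [0.6215 0.1412 0.014 ] lean heading -2.7283277485252655 sides 0.10646505671802314 0.10722458385786626 0.0663410668545198
heading from short 0.4131795474275797
shoulder [0.5967 0.1304 0.0728] a [-0.45790726 -0.20080076  0.8660254 ]
```

View pics/b3.png

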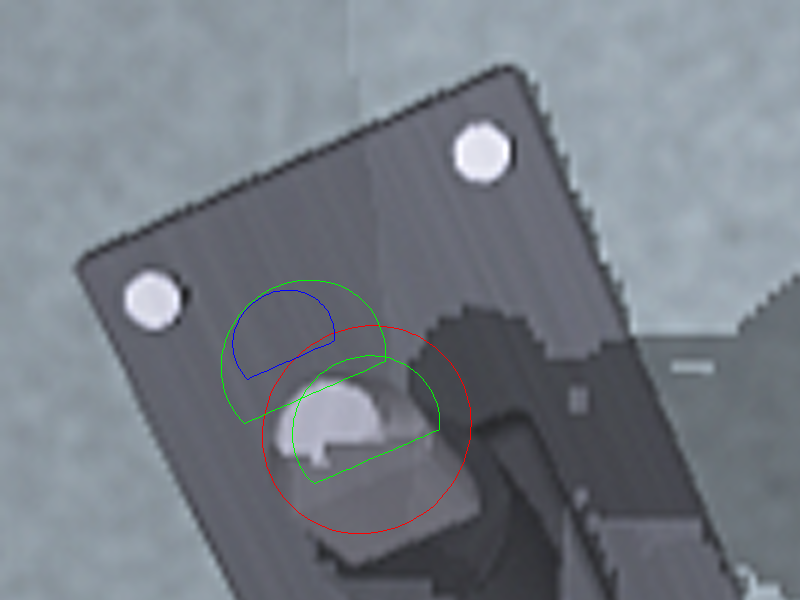

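The post is about 12.5 mm further back than the base-centre model predicts, so the boss is off the base's centre. The heading agrees. I'll get a look straight down the post's axis with the tool tilted to the approach orientation.

```bash
python3 - <<'E'
from geo import *
f=np.load('stand.npz');a,x=f['a'],f['x'];S=np.array([.608,.136,.0728]);np.savez('stand.npz',S=S,a=a,x=x)
y=np.cross(a,x);Rt=np.c_[-x,y,-a];print(np.linalg.det(Rt));print(delta(S+.16*a,Rt),S+.16*a)
E
```

```text
1.0
(array([ 0.055 , -0.0365,  0.0462]), array([ -6.23, -29.58, -23.49])) [0.53473484 0.10387188 0.21136406]
```

Call:
step_arm([
  [-1,0.055,-0.0365,0.046,-6.2,-29.6,-23.5],
  [-1,0.055,-0.0365,0.046,-6.2,-29.6,-23.5],
  [-1,0.055,-0.0365,0.046,-6.2,-29.6,-23.5],
  [-1,0.055,-0.0365,0.046,-6.2,-29.6,-23.5],
  [-1,0.055,-0.0365,0.046,-6.2,-29.6,-23.5],
  [-1,0.055,-0.0365,0.046,-6.2,-29.6,-23.5],
  [-1,0.055,-0.0365,0.046,-6.2,-29.6,-23.5],
])

```text
t: 3.38
ee_pos: [0.5364, 0.1041, 0.2125]
eef_rot: [-0.538, 2.569, 0.143]
force: [0.0, 0.5, 0.3]
grip_width: 0.998
```

```bash
python3 look.py c wrist side top; cat > ov.py <<'E'
# overlay of the post model on a picture: ov.py picname outname scale
import sys
from geo import *
f=np.load('stand.npz');a,x,S=f['a'],f['x'],f['S'];yv=np.cross(a,x)
c=load(sys.argv[1]);u0,v0=proj(c,S+.02*a)[0];K=float(sys.argv[3])
M=np.array([[K,0,400-K*u0],[0,K,300-K*v0]])
v=cv2.warpAffine(c['pixels'][:,:,::-1].copy(),M,(800,600),flags=cv2.INTER_CUBIC)
def draw(L,r,col,flat=None):
    t=np.linspace(0,2*np.pi,90);q=np.c_[r*np.cos(t),r*np.sin(t)]
    if flat: q[:,0]=np.minimum(q[:,0],flat)
    uv=proj(c,S+a*L+q[:,:1]*x+q[:,1:]*yv)@M[:,:2].T+M[:,2]
    cv2.polylines(v,[uv.astype(int)],True,col,1)
draw(0,.017,(0,0,255));draw(0,.012,(0,255,0),.005);draw(.038,.012,(0,255,0),.005);draw(.048,.0072,(255,0,0),.003)
cv2.imwrite(f'pics/{sys.argv[2]}.png',v)
for n,d in(('x',x),('y',yv),('a',a)): print(n,'px/mm in this picture',((proj(c,S+.048*a+.001*d)-proj(c,S+.048*a))*K).round(2))
E
python3 ov.py c_wrist c2 4; python3 -c "
from geo import *
s=state();print(s['joint_pos'].round(2));print(s['ee_pos'])"
```

```text
x px/mm in this picture [[-0.01  5.22]]
y px/mm in this picture [[5.4  0.01]]
a px/mm in this picture [[-0.    1.39]]
[-0.07  0.04 -0.78  0.28  0.24 -0.43]
[0.53556974 0.10413387 0.21182375]
```

View pics/c2.png

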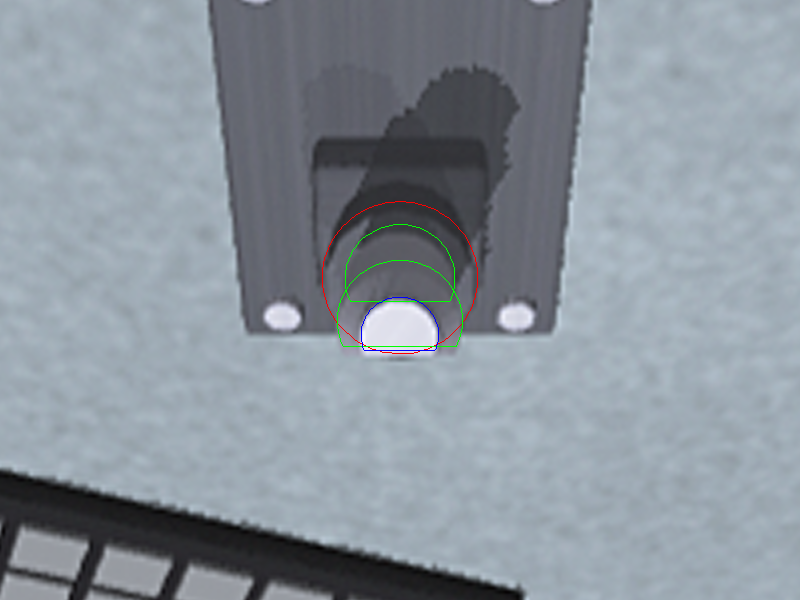

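The post model lies within about 1 mm of the bright end face (360–438, 302–355 on the 4x crop). I'll turn the residuals into numbers using both wrist views.

```bash
python3 - <<'E'
from geo import *
f=np.load('stand.npz');a,x,S=f['a'],f['x'],f['S'];yv=np.cross(a,x)
t=np.linspace(0,2*np.pi,361);q=np.c_[.0072*np.cos(t),.0072*np.sin(t)];q[:,0]=np.minimum(q[:,0],.003)
for n in('b_wrist','c_wrist','c_side'):
    c=load(n);g=c['pixels'].min(2).astype(np.uint8)
    uv=proj(c,S+.048*a+q[:,:1]*x+q[:,1:]*yv);u0,v0=uv.mean(0).round().astype(int)
    w=14;win=g[v0-w:v0+w+1,u0-w:u0+w+1]
    th=185 if n!='c_side' else 150
    k,lab,st,_=cv2.connectedComponentsWithStats((win>th).astype(np.uint8))
    print(n,'model',uv.min(0).round(1),uv.max(0).round(1),'seen',[(s[:2]+[u0-w,v0-w]).tolist()+(s[:2]+s[2:4]-1+[u0-w,v0-w]).tolist()+[s[4]] for s in st[1:] if s[4]>8],'px/mm x,y,a',[((proj(c,S+.048*a+.001*d)-proj(c,S+.048*a))[0]).round(2).tolist() for d in(x,yv,a)])
    if n!='c_wrist': print(win[::2,::2])
E
```

```text
b_wrist model [235.6 171.4] [252.5 186.1] seen [] px/mm x,y,a [[0.41, 1.07], [1.1, -0.48], [-0.31, -0.31]]
[[ 99  97  95  95  95 100  96  95  94  95  98  96  96 105 103]
 [ 96 100  95  95  96  96  94  98  93  94  97  98  96 105 103]
 [ 96  99  98  95  95  95  96  94  97  94  93  96  97 104  93]
 [ 96  98  98  96  95  96  95  94  94  93  95  96  98 104  64]
 [ 99  95  99  97  93  89 114 132 132  83  79  85  92 105  64]
 [100  94  98  97  91 166 178 179 178 180 144  86  94  94  67]
 [101  97  94  95 160 179 173 177 175 171 177 110  96 104 102]
 [ 96 100  94 112 177 175 174 179 173 171 176 173  93 115 115]
 [ 95  99  94 139 179 174 174 178 174 173 176 168 127 128 126]
 [ 95  96  98 154 181 174 179 153 155 154 144 137 113 103 101]
 [ 96  95  93  94 160 154 186  99 107 107 109 106 109 109 109]
 [ 96  96  92  89 107 107 144 141 109 109 111 108 110 109 107]
 [ 96  96  95  93 100 110 111 110 110 109 111 106 102 101 103]
 [ 94  95  94  93 103 110 111 113 110 107 103 101 102 102 103]
 [ 95  97  93  95 103 110 111 110 103 103 103 102 103 102 109]]
c_wrist model [251.7 181.6] [271.1 195. ] seen 
[... 445 characters left out ...]
9  44]
 [ 88  72  51  33  36  43  38  39  43  43  39  39  39  41  38]
 [ 92  90  85  65  42  31  34  40  53  81  62  42  39  37  35]
 [ 94  93  92  89  82  64  40  54  65  76  54  36  39  42  65]
 [ 88  93  93  93  94  91  83 102  98  61  37  40  62  79  91]
 [ 89  89  91  91  88  92  88  86  88  84  70  83  88  93  96]
 [ 90  88  88  94  91  93  88  67  71  75  75  90  91  94  93]
 [ 92  90  89  92  91  92  90  79  57  54  62  70  67  76  90]
 [ 89  92  96  93  91  93  91  90  68  52  58  63  56  58  77]
 [ 89  88  94  94  92  91  92  92  90  60  53  57  59  51  53]
 [ 87  91  92  93  93  93  93  90  86  55  50  53  56  44  32]
 [ 90  91  92  93  93  90  91  92  90  66  39  42  41  32  33]]
```

```bash
python3 - <<'E'
from geo import *
f=np.load('stand.npz');a,x,S=f['a'],f['x'],f['S'];S=S+.0009*x-.0001*np.cross(a,x);np.savez('stand.npz',S=S,a=a,x=x);print(S)
print(delta([.572,-.283,.16],down(np.pi/2)))
E
```

```text
[0.60875397 0.13622144 0.07325   ]
(array([ 0.1319, -0.3691, -0.016 ]), array([ 6.17, 29.58, 23.16]))
```

Call:
step_arm([
  [-1,0.132,-0.369,-0.016,6.2,29.6,23.2],
  [-1,0.132,-0.369,-0.016,6.2,29.6,23.2],
  [-1,0.132,-0.369,-0.016,6.2,29.6,23.2],
  [-1,0.132,-0.369,-0.016,6.2,29.6,23.2],
  [-1,0.132,-0.369,-0.016,6.2,29.6,23.2],
  [-1,0.132,-0.369,-0.016,6.2,29.6,23.2],
  [-1,0.132,-0.369,-0.016,6.2,29.6,23.2],
  [-1,0.132,-0.369,-0.016,6.2,29.6,23.2],
  [-1,0.132,-0.369,-0.016,6.2,29.6,23.2],
])

```text
t: 4.65
ee_pos: [0.5719, -0.2812, 0.16]
eef_rot: [0.001, -3.141, -0.001]
force: [1.0, 0.3, -0.0]
grip_width: 0.995
```

```bash
python3 look.py d wrist; cat > ring.py <<'E'
# ring.py pic ztop minarea : white top faces with bore hole -> centre and flat heading
import sys
from geo import *
c=load(sys.argv[1]);z=float(sys.argv[2]);n=c['pixels'];H=cv2.cvtColor(n,cv2.COLOR_RGB2HSV)
m=((H[...,1]<int(sys.argv[4]) if len(sys.argv)>4 else H[...,1]<30)&(H[...,2]>int(sys.argv[3]))).astype(np.uint8)
cs,h=cv2.findContours(m,cv2.RETR_CCOMP,cv2.CHAIN_APPROX_NONE)
for i,k in enumerate(cs):
    if cv2.contourArea(k)<400 or h[0][i][3]>=0: continue
    P=plane(c,k[:,0],z)[:,:2].astype(np.float32);(cx,cy),r=cv2.minEnclosingCircle(P)
    print('outer',cv2.contourArea(k),cv2.boundingRect(k),'enclosing',round(cx,4),round(cy,4),round(r,4))
    j=h[0][i][2]
    while j>=0:
        if cv2.contourArea(cs[j])>60:
            Q=plane(c,cs[j][:,0],z)[:,:2].astype(np.float32);(qx,qy),qr=cv2.minEnclosingCircle(Q)
            mo=cv2.moments(Q.reshape(-1,1,2));g=np.array([mo['m10'],mo['m01']])/mo['m00'];v=np.array([qx,qy])-g
            print('  hole',cv2.contourArea(cs[j]),'centre',round(qx,4),round(qy,4),'r',round(qr,4),'flat heading',np.arctan2(v[1],v[0]))
        j=h[0][j][0]
E
python3 ring.py d_wrist .018 200; python3 -c "
import cv2
a=cv2.imread('pics/d_wrist.png');cv2.imwrite('pics/d2.png',cv2.resize(a[90:290,130:390],None,fx=3,fy=3,interpolation=cv2.INTER_CUBIC))"
```

```text
outer 1314.0 (178, 303, 180, 61) enclosing 0.7241 -0.2762 0.0876
outer 453.5 (234, 162, 49, 26) enclosing 0.5693 -0.2834 0.02
```

View pics/d2.png

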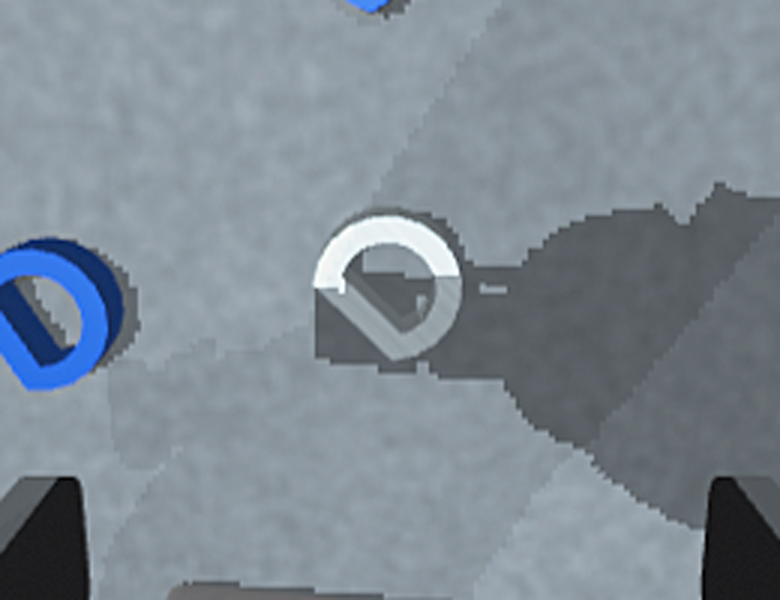

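The lit part of the ring is at the top of the crop and the gripper's shadow covers the rest, with the flat facing lower left. I'll fit the outer arc and the flat edge along radial profiles.

```bash
cat > flat.py <<'E'
from geo import *
from scipy.ndimage import map_coordinates as mc
from scipy.optimize import least_squares
c=load('d_wrist');g=c['pixels'].astype(float);v=g[...,0]
C=np.array([.5693,-.2834])
def prof(th,C,rs): 
    P=np.c_[C[0]+rs*np.cos(th),C[1]+rs*np.sin(th),np.full(len(rs),.018)];uv=proj(c,P);return mc(v,[uv[:,1],uv[:,0]],order=1)
C=plane(c,[[130+388/3,90+287/3]],.018)[0,:2];print(C)
rs=np.arange(.010,.026,.0002);out=[]
for th in np.radians(np.arange(-180,180,6)):
    p=np.gradient(cv2.GaussianBlur(prof(th,C,rs)[None],(9,1),1.2)[0]);i=np.argmin(np.where(rs>.0115,p,0));out.append((th,rs[i],p[i]))
out=np.array(out)
for o in out: print(int(round(np.degrees(o[0]))),(o[1]*1e3).round(1),o[2].round(1),end=' | ')
E
python3 flat.py
```

```text
[ 0.57286522 -0.28225305]
-180 20.2 -20.3 | -174 20.2 -21.8 | -168 20.6 -19.9 | -162 20.4 -20.9 | -156 20.2 -18.4 | -150 20.6 -21.1 | -144 20.6 -20.9 | -138 20.4 -21.1 | -132 20.6 -19.3 | -126 20.6 -18.1 | -120 20.6 -21.0 | -114 20.6 -17.4 | -108 20.6 -18.9 | -102 20.8 -15.5 | -96 20.6 -15.5 | -90 14.0 -14.4 | -84 14.0 -10.3 | -78 17.0 -8.6 | -72 16.2 -7.4 | -66 15.2 -9.5 | -60 14.6 -9.1 | -54 14.4 -9.9 | -48 14.2 -9.8 | -42 14.0 -8.8 | -36 14.2 -8.7 | -30 14.6 -9.0 | -24 15.0 -8.6 | -18 16.0 -8.7 | -12 16.8 -8.0 | -6 18.2 -7.3 | 0 19.8 -6.6 | 6 20.8 -9.1 | 12 20.4 -7.4 | 18 20.8 -11.3 | 24 20.6 -9.7 | 30 20.4 -8.9 | 36 20.4 -8.5 | 42 20.4 -10.6 | 48 20.2 -10.0 | 54 20.2 -10.8 | 60 20.2 -11.5 | 66 20.2 -12.4 | 72 20.0 -10.3 | 78 19.8 -9.6 | 84 20.0 -12.8 | 90 20.0 -13.6 | 96 20.0 -16.8 | 102 19.6 -24.1 | 108 19.8 -24.6 | 114 19.8 -30.2 | 120 20.0 -26.9 | 126 19.6 -26.1 | 132 19.8 -21.9 | 138 19.8 -20.6 | 144 19.8 -24.9 | 150 19.8 -20.3 | 156 20.2 -20.1 | 162 19.8 -19.3 | 168 19.8 -20.9 | 174 20.2 -20.4 |
```

```bash
cat >> flat.py <<'E'
print()
dg=np.degrees(out[:,0]);arc=(dg>=12)|(dg<=-96);X=np.c_[C[0]+out[:,1]*np.cos(out[:,0]),C[1]+out[:,1]*np.sin(out[:,0])]
f=least_squares(lambda p:np.hypot(X[arc,0]-p[0],X[arc,1]-p[1])-p[2],[*C,.0205],loss='soft_l1',f_scale=.0003).x
fl=(dg>=-72)&(dg<=-5);vx,vy,x0,y0=cv2.fitLine(X[fl].astype(np.float32),cv2.DIST_HUBER,0,.0001,.0001).ravel()
n=np.array([-vy,vx]);d=n@(np.array([x0,y0])-f[:2]);n*=np.sign(d);h=np.arctan2(n[1],n[0])
print('centre',f.round(4),'flat dist',abs(d),'heading',h)
# jaws along part y; tool x = -part x
Rt=down(h+np.pi/2);print('tool x',Rt[:,0]);s=state();print(s['joint_pos'].round(2))
for z in(.07,.010):print(z,delta([f[0],f[1],z],Rt,s))
E
python3 flat.py | tail -5
```

```text
centre [ 0.5732 -0.2827  0.0204] flat dist 0.01361202410351327 heading -0.7771586
tool x [-0.71290898  0.70125657  0.        ]
[-0.57  0.54 -0.06  0.97 -0.   -0.57]
0.07 (array([-0.0012, -0.0017,  0.0902]), array([ 0.000e+00, -3.000e-02,  4.459e+01]))
0.01 (array([-0.0012, -0.0017,  0.1502]), array([ 0.000e+00, -3.000e-02,  4.459e+01]))
```

Call:
step_arm([
  [-1,-0.001,-0.002,0.09,0,0,44.6],
  [-1,-0.001,-0.002,0.09,0,0,44.6],
  [-1,-0.001,-0.002,0.09,0,0,44.6],
  [-1,-0.001,-0.002,0.09,0,0,44.6],
  [-1,-0.0012,-0.0017,0.1,0,0,44.6],
  [-1,-0.0012,-0.0017,0.13,0,0,44.6],
  [-1,-0.0012,-0.0017,0.149,0,0,44.6],
  [-1,-0.0012,-0.0017,0.149,0,0,44.6],
  [-1,-0.0012,-0.0017,0.149,0,0,44.6],
])

```text
t: 5.82
ee_pos: [0.5736, -0.2828, 0.0117]
eef_rot: [1.189, 2.908, -0.0]
force: [-0.2, 0.2, 0.2]
grip_width: 0.996
```

Call:
step_arm([
  [0.3,0,0,0,0,0,0],
  [1,0,0,0,0,0,0],
  [1,0,0,0,0,0,0],
  [1,0,0,0,0,0,0],
  [1,0,0,0,0,0,0],
  [1,0,0,0,0,0,0],
], newtons=40)

```text
t: 6.58
ee_pos: [0.574, -0.2831, 0.0127]
eef_rot: [1.189, 2.906, -0.001]
force: [-0.2, 0.2, 5.9]
grip_width: 0.455
```

```bash
python3 -c "
from geo import *
s=state();print(s['ee_pos'].round(4),s['force'],s['grip_width'],s['joint_pos'].round(2));print(R.from_rotvec(s['eef_rot']).as_matrix().round(3))"
```

```text
[ 0.574  -0.2831  0.0127] [-0.1571704   0.17705864  5.86290333] 0.45516273563577003 [-0.57  0.7  -0.19  0.67 -0.    0.2 ]
[[-0.713  0.701  0.001]
 [ 0.701  0.713 -0.001]
 [-0.002  0.    -1.   ]]
```

Call:
step_arm([
  [1,0,0,-0.02,0,0,0],
  [1,0,0,-0.06,0,0,0],
  [1,0,0,-0.12,0,0,0],
  [1,0,0,-0.14,0,0,0],
  [1,0,0,-0.14,0,0,0],
], newtons=60)

```text
t: 7.2
ee_pos: [0.575, -0.2838, 0.1548]
eef_rot: [1.187, 2.903, -0.002]
force: [-0.5, -0.1, -1.2]
grip_width: 0.451
```

```bash
python3 look.py e wrist; python3 - <<'E'
from geo import *
a=cv2.imread('pics/e_wrist.png');cv2.imwrite('pics/e2.png',cv2.resize(a[184:384,130:390],None,fx=3,fy=3,interpolation=cv2.INTER_CUBIC))
f=np.load('stand.npz');a,x,S=f['a'],f['x'],f['S'];Rt=np.c_[-x,np.cross(a,x),-a]
s=state();print(s['grip_width'],s['force'],s['moment'])
for L in(.10,.075): print(L,S+a*L,delta(S+a*L,Rt,s))
E
```

```text
0.4462316323663514 [-0.62482022  0.82129073 -0.64089178] [ 0.01235463 -0.01496232 -0.04538754]
0.1 [0.56296324 0.11614136 0.15985254] (array([ 0.2876,  0.2771, -0.0076]), array([-17.89, -26.21, -66.5 ]))
0.075 [0.57441092 0.12116138 0.13820191] (array([0.283 , 0.2887, 0.0141]), array([-17.89, -26.21, -66.5 ]))
```

View pics/e2.png

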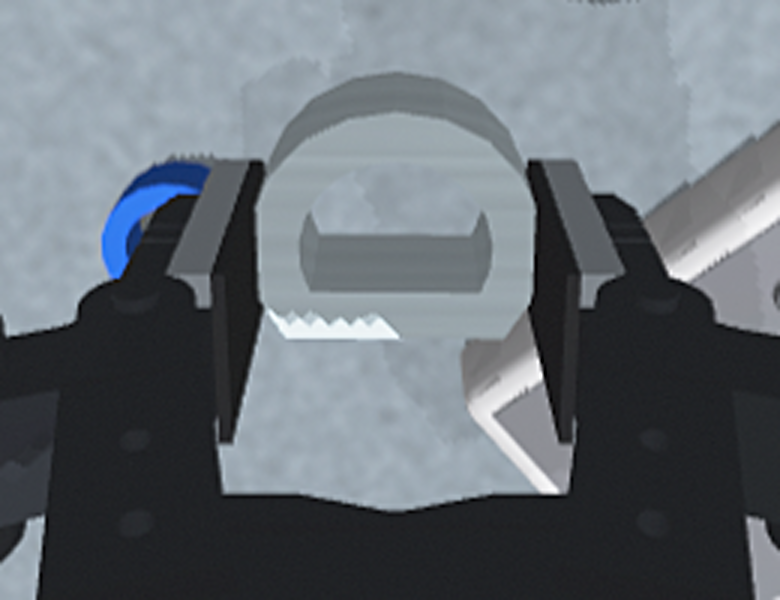

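The spacer is held level and centred between the pads: bore centre at u≈395 on the crop, flats horizontal, bore-flat rim at row 292 and outer flat at row 338. Now I'll compute its offset in the tool frame.

```bash
python3 - <<'E'
from geo import *
c=load('e_wrist')
Rc=np.array([[0,-.964,-.267],[1,0,0],[0,-.267,.964]]);o=np.array([.0678,-.0007,-.1344])
uv=np.array([[395,292],[395,338],[395,112],[300,240],[490,240],[257,200],[536,200]])/3+[130,184]-[1/3,1/3]
d=np.c_[uv,np.ones(len(uv))]@np.linalg.inv(c['K']).T@Rc.T
for zt in(-.003,-.0053,-.008):
    P=o+d*((zt-o[2])/d[:,2])[:,None];print(zt,(P[:,:2]*1e3).round(1).tolist())
E
```

```text
-0.003 [[-6.5, -0.7], [-13.9, -0.7], [20.5, -0.7], [1.6, -14.0], [1.6, 12.6], [7.7, -19.8], [7.7, 18.8]]
-0.0053 [[-5.2, -0.7], [-12.5, -0.7], [21.4, -0.7], [2.7, -13.7], [2.7, 12.3], [8.7, -19.4], [8.7, 18.4]]
-0.008 [[-3.7, -0.7], [-10.8, -0.7], [22.3, -0.7], [4.1, -13.5], [4.1, 12.1], [9.9, -19.0], [9.9, 18.0]]
```

```bash
python3 - <<'E'
from geo import *
f=np.load('stand.npz');a,x,S=f['a'],f['x'],f['S'];y=np.cross(a,x);S=S+.0006*y;np.savez('stand.npz',S=S,a=a,x=x);Rt=np.c_[-x,y,-a]
s=state()
for L in(.13,): print(L,delta(S+a*L+.0008*x,Rt,s))
E
```

```text
0.13 (array([ 0.2934,  0.2641, -0.034 ]), array([-17.89, -26.21, -66.5 ]))
```

Call:
step_arm([
  [1,0.293,0.264,-0.034,-17.9,-26.2,-66.5],
  [1,0.293,0.264,-0.034,-17.9,-26.2,-66.5],
  [1,0.293,0.264,-0.034,-17.9,-26.2,-66.5],
  [1,0.293,0.264,-0.034,-17.9,-26.2,-66.5],
  [1,0.293,0.264,-0.034,-17.9,-26.2,-66.5],
  [1,0.293,0.264,-0.034,-17.9,-26.2,-66.5],
  [1,0.293,0.264,-0.034,-17.9,-26.2,-66.5],
  [1,0.293,0.264,-0.034,-17.9,-26.2,-66.5],
  [1,0.293,0.264,-0.034,-17.9,-26.2,-66.5],
  [1,0.293,0.264,-0.034,-17.9,-26.2,-66.5],
  [1,0.293,0.264,-0.034,-17.9,-26.2,-66.5],
])

```text
t: 8.62
ee_pos: [0.5503, 0.1098, 0.1862]
eef_rot: [-0.536, 2.57, 0.144]
force: [0.4, 0.1, 0.7]
grip_width: 0.446
```

```bash
cat > go.py <<'E'
# go.py dx  L1 L2 ... : deltas to TCP = S + L*a + dx*x
import sys
from geo import *
f=np.load('stand.npz');a,x,S=f['a'],f['x'],f['S'];y=np.cross(a,x);Rt=np.c_[-x,y,-a];s=state()
p=s['ee_pos']-S;print('now x,y,a mm',(np.array([p@x,p@y,p@a])*1e3).round(2),'F part axes',np.round([s['force']@x,s['force']@y,s['force']@a],1),'j',s['joint_pos'].round(2),'t',s['t'],'grip',round(s['grip_width'],3))
for L in sys.argv[2:]: print(L,*delta(S+a*float(L)+float(sys.argv[1])*x,Rt,s))
E
python3 go.py .0008 .085 .07
```

```text
now x,y,a mm [  0.99  -1.31 129.89] F part axes [ 0.7 -0.1  0.4] j [-0.06  0.1  -0.79  0.2   0.23 -0.41] t 8.625 grip 0.446
.085 [0.0002 0.0013 0.0449] [-0.03 -0.02 -0.1 ]
.07 [0.0002 0.0013 0.0599] [-0.03 -0.02 -0.1 ]
```

Call:
step_arm([
  [1,0.0002,0.0013,0.045,0,0,0],
  [1,0.0002,0.0013,0.048,0,0,0],
  [1,0.0002,0.0013,0.048,0,0,0],
  [1,0.0002,0.0013,0.048,0,0,0],
])

```text
t: 9.12
ee_pos: [0.572, 0.1203, 0.1457]
eef_rot: [-0.536, 2.569, 0.144]
force: [0.8, 0.3, -0.7]
grip_width: 0.451
```

```bash
python3 go.py .0008 .06;python3 look.py f wrist; python3 ov.py f_wrist f2 4
```

```text
now x,y,a mm [ 1.55 -0.39 82.8 ] F part axes [ 0.4 -0.  -1. ] j [-0.03  0.21 -0.8   0.08  0.21 -0.39] t 9.125 grip 0.451
.06 [0.0008 0.0004 0.0228] [-0.07  0.05 -0.1 ]
x px/mm in this picture [[0.01 7.14]]
y px/mm in this picture [[ 7.63 -0.  ]]
a px/mm in this picture [[-0.01  2.79]]
```

View pics/f2.png

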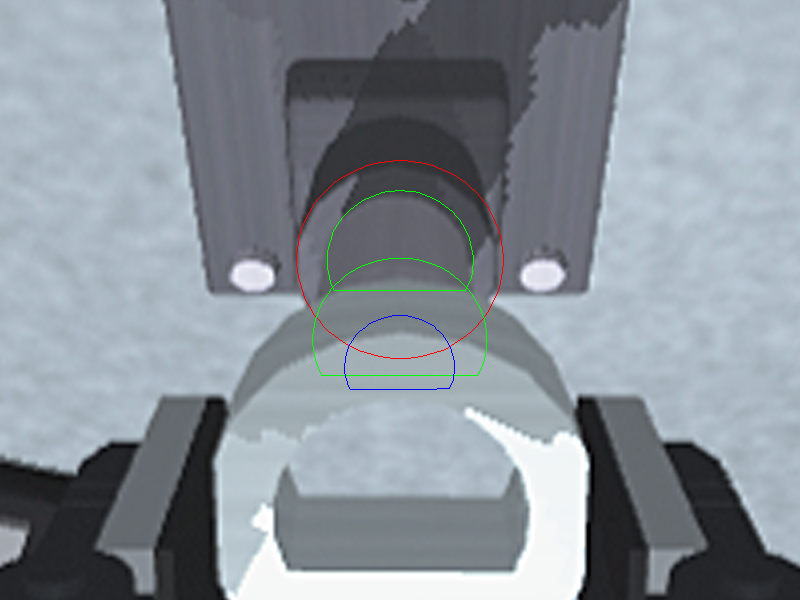

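Call:
step_arm([
  [1,0.0008,0.0004,0.012,0,0,0],
  [1,0.0008,0.0004,0.02,0,0,0],
  [1,0.0008,0.0004,0.026,0,0,0],
  [1,0.0008,0.0004,0.03,0,0,0],
  [1,0.0008,0.0004,0.03,0,0,0],
])

```text
t: 9.8
ee_pos: [0.5849, 0.1265, 0.119]
eef_rot: [-0.536, 2.57, 0.144]
force: [0.1, 0.3, -0.6]
grip_width: 0.446
```

```bash
python3 go.py .0008 .04 .025 .013;python3 look.py g wrist side; python3 ov.py g_wrist g2 4
```

```text
now x,y,a mm [ 0.59  0.1  52.47] F part axes [-0.1  0.2 -0.6] j [-0.01  0.28 -0.79  0.01  0.21 -0.37] t 9.8 grip 0.446
.04 [-0.0002 -0.0001  0.0125] [-0.06  0.03 -0.1 ]
.025 [-0.0002 -0.0001  0.0275] [-0.06  0.03 -0.1 ]
.013 [-0.0002 -0.0001  0.0395] [-0.06  0.03 -0.1 ]
x px/mm in this picture [[0.02 8.31]]
y px/mm in this picture [[ 9.09 -0.01]]
a px/mm in this picture [[-0.05  4.02]]
```

View pics/g2.png

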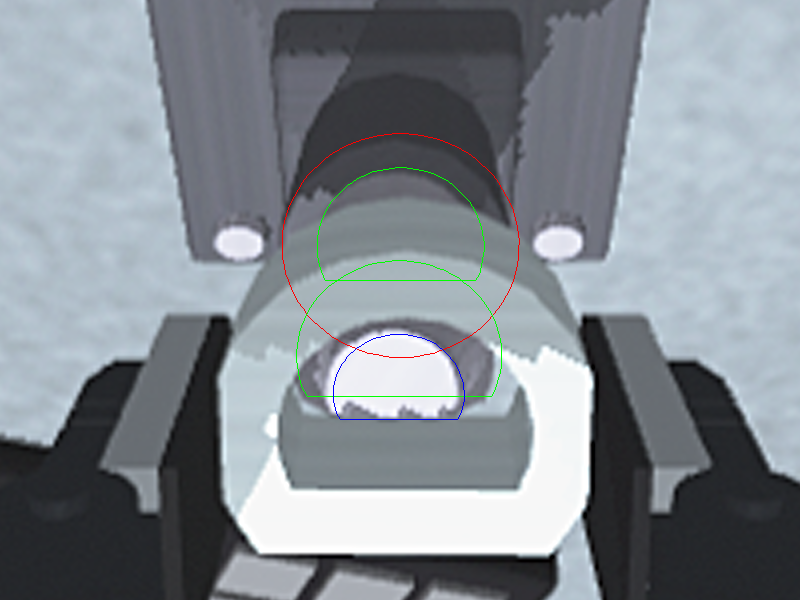

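The post tip is inside the bore. The bore sits about 1.1 mm towards +y of the post (bore 278–533, tip 328–462) and about 0.6 mm towards +x, so I'll correct both and keep sliding down.

```bash
python3 - <<'E'
import numpy as np
f=np.load('stand.npz');a,x,S=f['a'],f['x'],f['S'];np.savez('stand.npz',S=S-.001*np.cross(a,x),a=a,x=x)
E
python3 go.py .0003 .04 .025 .013
```

```text
now x,y,a mm [ 0.88  1.02 52.82] F part axes [0.2 0.3 0. ] j [-0.01  0.28 -0.79  0.01  0.21 -0.37] t 9.9 grip 0.448
.04 [ 0.0006 -0.001   0.0128] [-0.07  0.06 -0.09]
.025 [ 0.0006 -0.001   0.0278] [-0.07  0.06 -0.09]
.013 [ 0.0006 -0.001   0.0398] [-0.07  0.06 -0.09]
```

Call:
step_arm([
  [1,0.0004,-0.001,0,0,0,0],
  [1,0.0004,-0.001,0.005,0,0,0],
  [1,0.0004,-0.001,0.012,0,0,0],
  [1,0.0004,-0.001,0.018,0,0,0],
  [1,0.0004,-0.001,0.018,0,0,0],
])

```text
t: 10.52
ee_pos: [0.5933, 0.1291, 0.1029]
eef_rot: [-0.536, 2.57, 0.144]
force: [-0.3, -0.1, -0.6]
grip_width: 0.448
```

```bash
python3 go.py .0003 .025 .013
```

```text
now x,y,a mm [ 0.11  0.11 34.21] F part axes [-0.5  0.  -0.3] j [-0.01  0.32 -0.79 -0.03  0.21 -0.37] t 10.525 grip 0.448
.025 [-0.0002 -0.0001  0.0092] [-0.05  0.02 -0.1 ]
.013 [-0.0002 -0.0001  0.0212] [-0.05  0.02 -0.1 ]
```

Call:
step_arm([
  [1,-0.0002,0,0.007,0,0,0],
  [1,-0.0002,0,0.013,0,0,0],
  [1,-0.0002,0,0.018,0,0,0],
  [1,-0.0002,0,0.02,0,0,0],
  [1,-0.0002,0,0.02,0,0,0],
])

```text
t: 11.15
ee_pos: [0.6026, 0.1333, 0.0855]
eef_rot: [-0.536, 2.57, 0.144]
force: [0.4, 0.3, -0.4]
grip_width: 0.445
```

```bash
python3 go.py .0003 .013
```

```text
now x,y,a mm [ 0.2   0.17 14.06] F part axes [ 0.2  0.1 -0.5] j [ 0.    0.37 -0.78 -0.07  0.2  -0.36] t 11.15 grip 0.445
.013 [-0.0001 -0.0002  0.0011] [-0.04  0.   -0.1 ]
```

Still no contact. I'll press gently down onto the shoulder.

Call:
step_arm([
  [1,0,0,0.001,0,0,0],
  [1,0,0,0.002,0,0,0],
  [1,0,0,0.003,0,0,0],
  [1,0,0,0.003,0,0,0],
])

```text
t: 11.65
ee_pos: [0.6036, 0.1337, 0.0837]
eef_rot: [-0.536, 2.57, 0.144]
force: [-7.8, -2.6, 10.7]
grip_width: 0.447
```

```bash
python3 go.py .0003 .013
```

```text
now x,y,a mm [ 0.27  0.12 11.94] F part axes [-1.8  0.7 13.4] j [ 0.    0.38 -0.78 -0.08  0.2  -0.36] t 11.65 grip 0.447
.013 [-0.     -0.0001 -0.0011] [-0.06  0.03 -0.11]
```

Call:
step_arm([
  [1,0,0,0.001,0,0,0],
  [1,0,0,0.001,0,0,0],
  [-1,0,0,0,0,0,0],
  [-1,0,0,0,0,0,0],
  [-1,0,0,0,0,0,0],
  [-1,0,0,0,0,0,0],
  [-1,0,0,-0.04,0,0,0],
  [-1,0,0,-0.09,0,0,0],
  [-1,0,0,-0.13,0,0,0],
  [-1,0,0,-0.13,0,0,0],
])

```text
t: 12.9
ee_pos: [0.545, 0.1073, 0.1994]
eef_rot: [-0.535, 2.565, 0.142]
force: [0.9, -0.3, 1.0]
grip_width: 1.003
```

```bash
python3 look.py h wrist; python3 go.py 0 .14;python3 - <<'E'
from geo import *
f=np.load('stand.npz');a,x,S=f['a'],f['x'],f['S'];yv=np.cross(a,x)
c=load('h_wrist');u0,v0=proj(c,S+.02*a)[0];K=4.
M=np.array([[K,0,400-K*u0],[0,K,300-K*v0]])
v=cv2.warpAffine(c['pixels'][:,:,::-1].copy(),M,(800,600),flags=cv2.INTER_CUBIC)
def draw(L,r,col,flat=1):
    t=np.linspace(0,2*np.pi,90);q=np.c_[r*np.cos(t),r*np.sin(t)];q[:,0]=np.minimum(q[:,0],flat)
    uv=proj(c,S+a*L+q[:,:1]*x+q[:,1:]*yv)@M[:,:2].T+M[:,2];cv2.polylines(v,[uv.astype(int)],True,col,1)
draw(0,.0205,(0,0,255),.0135);draw(.018,.0205,(0,255,0),.0135);draw(.048,.0072,(255,0,0),.003)
cv2.imwrite('pics/h2.png',v)
print(delta([.47,-.02,.17],down(np.pi/2)))
E
```

```text
now x,y,a mm [  1.52  -0.26 142.98] F part axes [ 0.6  0.1 -0.5] j [-0.06  0.07 -0.79  0.23  0.23 -0.42] t 12.95 grip 1.0
.14 [0.0015 0.0003 0.003 ] [-0.15  0.2  -0.08]
(array([ 0.1173, -0.087 , -0.0359]), array([ 6.12, 29.79, 23.  ]))
```

View pics/h2.png

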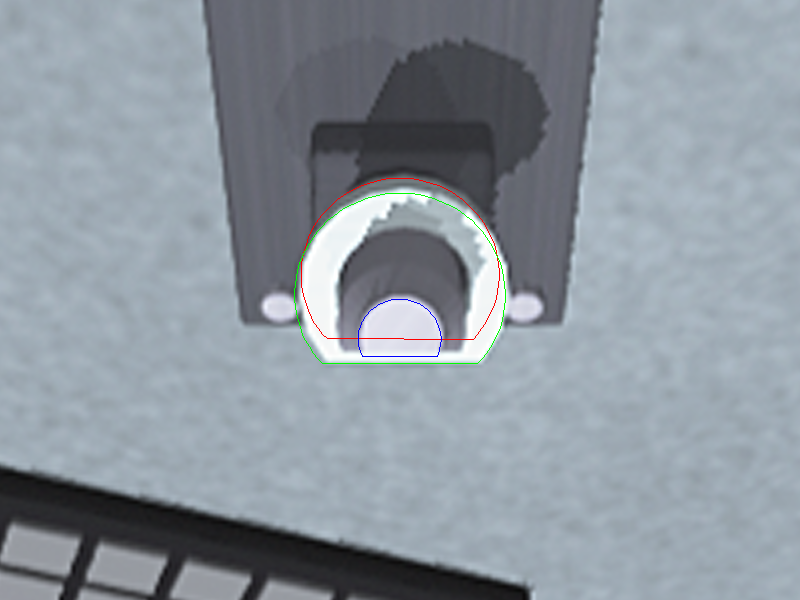

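The spacer outline matches the model home pose: flat aligned, top face on the green outline at row 363. Next is the clamp.

Call:
step_arm([
  [-1,0.117,-0.087,-0.036,6.1,29.8,23],
  [-1,0.117,-0.087,-0.036,6.1,29.8,23],
  [-1,0.117,-0.087,-0.036,6.1,29.8,23],
  [-1,0.117,-0.087,-0.036,6.1,29.8,23],
  [-1,0.117,-0.087,-0.036,6.1,29.8,23],
  [-1,0.117,-0.087,-0.036,6.1,29.8,23],
])

```text
t: 13.7
ee_pos: [0.4695, -0.0195, 0.1689]
eef_rot: [0.002, -3.14, -0.001]
force: [-0.1, -0.8, -0.5]
grip_width: 1.001
```

```bash
python3 look.py i wrist; python3 - <<'E'
from geo import *
b=load('b_wrist');P=plane(b,np.array([[149,35],[178,105]])*.64,.024);print(P)
c=load('i_wrist');print(proj(c,P).round(0));s=state();print(s['ee_pos'],s['joint_pos'].round(2))
g=c['pixels'][...,0];u,v=proj(c,P)[0].round().astype(int);print(u,v);print(g[max(v-60,0):v+90:5,u-60:u+75:5])
E
```

```text
[[ 0.44878776 -0.02014574  0.024     ]
 [ 0.48990984 -0.00696313  0.024     ]]
[[260. 159.]
 [275. 207.]]
[ 0.46933639 -0.01954746  0.16931481] [-0.2   0.24 -0.5   0.83  0.   -0.2 ]
260 159
[[134 138 137 135 136 135 135 132 130 129 132 128 134 134 135 137 146 137
  137 138 138 137 134 135 140 148 140]
 [138 137 140 135 137 134 135 134 135 137 137 133 132 132 135 137 140 136
  138 137 138 137 132 135 149 148 139]
 [139 133 136 135 135 137 138 133 133 133 138 132 133 130 138 137 139 131
  139 136 137 131 133 132 146 143 140]
 [136 137 132 131 132 135 137 136 135 119 139 135 120 137 137 135 130 140
  138 134 136 138 142 151 149 147 144]
 [135 137 135 135 129 134 139 137 137 167 192 141  89 135 141 139 132 135
  137 133 133 137 136 149 145 149 151]
 [134 135 130 133 133 137 137 139 135 156 190 120 140 135 137 134 132 133
  132 135 132 136 136 144 142 148 148]
 [132 136 134 132 130 131 133 137 134 136 176 144  88 131 134 139 140 138
  133 130 137 135 139 148 142 141 142]
 [134 138 132 134 135 135 137 137 136 118 185 239 237 239 153 137 134 137
  135 137 137 136 135 150 148 142 146]
 [141 
[... 1780 characters left out ...]
  86  86  83  87  98]
 [134 134 135 133 138 137 138 131 134 134 135 129 138 134 134 138 137 138
  133 140  75  84  87  86  88  85  95]
 [132 133 135 133 135 136 134 127 132 133 136 133 138 136 131 134 134 138
  137 133 137  98  84  85  88  86  97]
 [132 133 140 136 134 132 136 134 130 141 132 137 132 133 136 136 139 137
  137 134 135 140  77  87  91  85  95]
 [133 130 132 133 137 138 137 135 134 137 137 131 138 136 133 137 135 137
  135 137 136 136 134 126 108  83  92]
 [133 135 132 131 134 132 135 135 136 135 133 136 136 136 137 136 136 140
  133 142 145 134 135 134 139  97 100]
 [138 134 133 131 130 136 141 137 137 137 131 137 144 140 136 131 136 147
  144 144 145 147 134 147 146 121  94]]
```

```bash
python3 - <<'E'
from geo import *
from scipy.ndimage import map_coordinates as mc
from scipy.optimize import least_squares
c=load('i_wrist');v=c['pixels'][...,0].astype(float);z=.024
C=np.array([.4488,-.0201])
def radial(C,r0,r1,sg):
    rs=np.arange(r0,r1,.0002);o=[]
    for th in np.radians(np.arange(-180,180,6)):
        uv=proj(c,np.c_[C[0]+rs*np.cos(th),C[1]+rs*np.sin(th),np.full(len(rs),z)])
        p=sg*np.gradient(cv2.GaussianBlur(mc(v,[uv[:,1],uv[:,0]],order=1)[None],(9,1),1.2)[0]);i=p.argmax();o.append((th,rs[i],p[i]))
    o=np.array(o);return o,np.c_[C[0]+o[:,1]*np.cos(o[:,0]),C[1]+o[:,1]*np.sin(o[:,0])]
for it in range(2):
    o,X=radial(C,.018,.029,-1);d=np.degrees(o[:,0]);k=(o[:,2]>12)&(abs((d-18+180)%360-180)>45)&(abs((d-18)%360-180)>28)
    f=least_squares(lambda p:np.hypot(*(X[k]-p[:2]).T)-p[2],[*C,.024],loss='soft_l1',f_scale=.0003).x;C=f[:2]
    print('outer',f.round(4),k.sum())
o,X=radial(C,.004,.017,1);d=np.degrees(o[:,0]);print((o[:,1]*1e3).round(1))
h=.3
for it in range(3):
    k=abs((d-np.degrees(h)+180)%360-180)<50
    vx,vy,x0,y0=cv2.fitLine(X[k].astype(np.float32),cv2.DIST_HUBER,0,.0001,.0001).ravel();n=np.array([-vy,vx]);e=n@(np.array([x0,y0])-C);n*=np.sign(e);h=np.arctan2(n[1],n[0])
k=abs((d-np.degrees(h)+180)%360-180)>75
q=least_squares(lambda p:np.hypot(*(X[k]-p[:2]).T)-p[2],[*C,.0133],loss='soft_l1',f_scale=.0003).x
print('flat',abs(e),'heading',h,'bore',q.round(4))
Rt=down(h+np.pi/2);s=state();print(delta([*C,.011],Rt,s))
E
```

```text
outer [ 0.451  -0.0205  0.0239] 35
outer [ 0.451  -0.0206  0.0239] 36
[13.4 13.4 13.  13.2 13.  13.4 13.2 13.2 13.2 13.2 13.  13.2 13.4 13.2
 13.2 13.2 13.2 13.2 13.4 13.4 13.4 13.2 12.2 10.8  9.   8.4  8.   6.8
  6.6  6.6  6.4  6.4  6.   6.   6.2  6.4  6.8  7.   7.4  7.8  9.2 10.
 12.2 13.2 13.4 13.2 13.4 13.4 13.2 13.4 13.4 13.2 13.  13.  13.2 13.
 13.  13.2 12.8 13.4]
flat 0.006122382548086351 heading 0.23000152 bore [ 0.4511 -0.0206  0.0133]
(array([ 0.0182, -0.0011,  0.1583]), array([  0.05,  -0.05, -13.1 ]))
```

Call:
step_arm([
  [-1,0.018,-0.001,0.05,0,0,-13.1],
  [-1,0.018,-0.001,0.1,0,0,-13.1],
  [-1,0.0182,-0.0011,0.1,0,0,-13.1],
  [-1,0.0182,-0.0011,0.12,0,0,-13.1],
  [-1,0.0182,-0.0011,0.145,0,0,-13.1],
  [-1,0.0182,-0.0011,0.158,0,0,-13.1],
  [-1,0.0182,-0.0011,0.158,0,0,-13.1],
  [-1,0.0182,-0.0011,0.158,0,0,-13.1],
])

```text
t: 14.75
ee_pos: [0.4518, -0.0208, 0.0124]
eef_rot: [-0.36, 3.12, 0.0]
force: [-0.3, -0.1, 1.4]
grip_width: 1.002
```

```bash
python3 -c "
from geo import *
s=state();print(s['ee_pos'].round(4),s['force']);print(delta([.451,-.0206,.0115],down(.23+np.pi/2),s))"
```

```text
[ 0.4518 -0.0208  0.0124] [-0.29766326 -0.07362471  1.41646209]
(array([0.0008, 0.0003, 0.0009]), array([ 0.01,  0.04, -0.01]))
```

Call:
step_arm([
  [-1,0.0008,0.0003,0.0005,0,0,0],
  [0.3,0.0008,0.0003,0.0005,0,0,0],
  [1,0.0008,0.0003,0.0005,0,0,0],
  [1,0.0008,0.0003,0.0005,0,0,0],
  [1,0.0008,0.0003,0.0005,0,0,0],
  [1,0.0008,0.0003,0.0005,0,0,0],
  [1,0.0008,0.0003,0.0005,0,0,0],
], newtons=60)

```text
t: 15.62
ee_pos: [0.4512, -0.0208, 0.0126]
eef_rot: [-0.36, 3.12, -0.0]
force: [-1.2, 0.2, 9.5]
grip_width: 0.534
```

Call:
step_arm([
  [1,0,0,-0.02,0,0,0],
  [1,0,0,-0.06,0,0,0],
  [1,0,0,-0.12,0,0,0],
  [1,0,0,-0.18,0,0,0],
  [1,0,0,-0.18,0,0,0],
], newtons=80)

```text
t: 16.25
ee_pos: [0.454, -0.0214, 0.1968]
eef_rot: [-0.359, 3.111, -0.005]
force: [0.7, 0.1, -1.9]
grip_width: 0.531
```

```bash
python3 look.py j wrist; python3 go.py .0003 .14; python3 - <<'E'
from geo import *
c=load('j_wrist');g=c['pixels'][...,0]
m=(g>150).astype(np.uint8);print(np.array([g[v,255:268].mean() for v in range(190,330,2)]).round().astype(int))
E
```

```text
now x,y,a mm [-118.3   -80.73  207.95] F part axes [-1.6  0.3 -1.9] j [-0.21  0.18 -0.51  0.87  0.   -0.44] t 16.3 grip 0.53
.14 [-1.197e-01  1.043e-01 -1.000e-04] [ -2.9  -29.64 -10.22]
[190 188 188 189 169 179 178 179 179 178 181 141 111 109 136 237 230 230
 229 231 234 232 228 204 199 183 175 152 144 148 147 146 146 148 144 143
 136 102 106 105 106 104 104 105 104 101 102 104 106 102 151 150 149 152
 151 151 148 151 148 148 149 148 147 148 148 147 147 147 147 147]
```

Call:
step_arm([
  [1,-0.1195,0.1043,0,-2.9,-29.6,-10.2],
  [1,-0.1195,0.1043,0,-2.9,-29.6,-10.2],
  [1,-0.1195,0.1043,0,-2.9,-29.6,-10.2],
  [1,-0.1195,0.1043,0,-2.9,-29.6,-10.2],
  [1,-0.1195,0.1043,0,-2.9,-29.6,-10.2],
  [1,-0.1195,0.1043,0,-2.9,-29.6,-10.2],
])

```text
t: 17.05
ee_pos: [0.5456, 0.107, 0.1947]
eef_rot: [-0.537, 2.572, 0.144]
force: [0.8, -0.0, -2.0]
grip_width: 0.528
```

```bash
python3 go.py -.0003 .075 .06
```

```text
now x,y,a mm [  0.44  -0.98 139.96] F part axes [-0.4 -0.3 -2.1] j [-0.06  0.08 -0.79  0.23  0.23 -0.42] t 17.05 grip 0.528
.075 [0.0006 0.001  0.065 ] [-0.03 -0.12 -0.09]
.06 [0.0006 0.001  0.08  ] [-0.03 -0.12 -0.09]
```

Down to just above the tip (L≈0.063), then settle.

Call:
step_arm([
  [1,0.0006,0.001,0.045,0,0,0],
  [1,0.0006,0.001,0.06,0,0,0],
  [1,0.0006,0.001,0.07,0,0,0],
  [1,0.0006,0.001,0.076,0,0,0],
  [1,0.0006,0.001,0.076,0,0,0],
])

```text
t: 17.68
ee_pos: [0.5795, 0.1228, 0.1287]
eef_rot: [-0.537, 2.572, 0.144]
force: [-0.6, -0.6, -1.7]
grip_width: 0.528
```

```bash
python3 go.py -.0003 .053 .045
```

```text
now x,y,a mm [-0.18 -0.11 64.09] F part axes [-1.5 -0.3 -1.1] j [-0.02  0.26 -0.79  0.04  0.21 -0.38] t 17.675 grip 0.528
.053 [0.0001 0.0001 0.0111] [-0.04 -0.12 -0.09]
.045 [0.0001 0.0001 0.0191] [-0.04 -0.12 -0.09]
```

Call:
step_arm([
  [1,0,0,0.005,0,0,0],
  [1,0,0,0.009,0,0,0],
  [1,0,0,0.011,0,0,0],
  [1,0,0,0.011,0,0,0],
])

```text
t: 18.18
ee_pos: [0.5844, 0.1251, 0.119]
eef_rot: [-0.537, 2.572, 0.144]
force: [0.5, -0.1, -1.3]
grip_width: 0.526
```

```bash
python3 go.py -.0003 .045 .0306;python3 look.py k wrist; python3 ov.py k_wrist k2 4
```

```text
now x,y,a mm [-3.100e-01 -5.000e-02  5.299e+01] F part axes [-0.3 -0.3 -1.4] j [-0.02  0.28 -0.79  0.02  0.21 -0.38] t 18.175 grip 0.526
.045 [-0.      0.0001  0.008 ] [-0.03 -0.14 -0.09]
.0306 [-0.0001  0.0001  0.0224] [-0.03 -0.14 -0.09]
x px/mm in this picture [[0.02 8.28]]
y px/mm in this picture [[ 9.05 -0.01]]
a px/mm in this picture [[-0.03  4.02]]
```

View pics/k2.png

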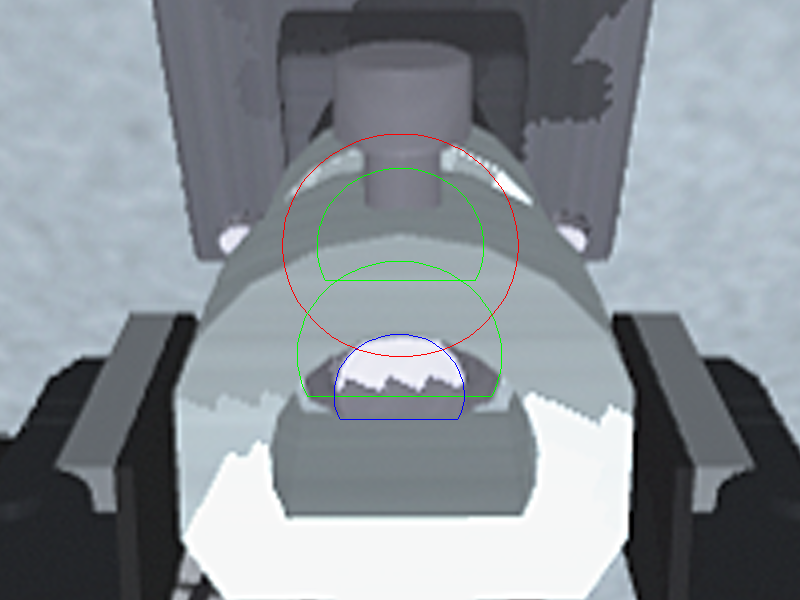

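The tip is in the bore (tip 335–465, bore 271–538) with about 0.4 mm of lateral offset. I'll keep sliding down with a small correction.

Call:
step_arm([
  [1,0,-0.0003,0.005,0,0,0],
  [1,0,-0.0003,0.01,0,0,0],
  [1,0,-0.0003,0.015,0,0,0],
  [1,0,-0.0003,0.019,0,0,0],
  [1,0,-0.0003,0.02,0,0,0],
  [1,0,-0.0003,0.02,0,0,0],
])

```text
t: 18.98
ee_pos: [0.5939, 0.1288, 0.1017]
eef_rot: [-0.537, 2.572, 0.144]
force: [2.0, 0.4, -1.0]
grip_width: 0.521
```

```bash
python3 go.py -.0003 .0306
```

```text
now x,y,a mm [-0.13 -0.41 32.98] F part axes [ 1.2 -0.5 -1.9] j [-0.01  0.33 -0.79 -0.03  0.2  -0.37] t 18.975 grip 0.521
.0306 [0.0002 0.0004 0.0024] [-0.03 -0.12 -0.08]
```

Call:
step_arm([
  [1,0,0,0.001,0,0,0],
  [1,0,0,0.0025,0,0,0],
  [1,0,0,0.004,0,0,0],
  [1,0,0,0.0045,0,0,0],
  [1,0,0,0.0045,0,0,0],
])

```text
t: 19.6
ee_pos: [0.5954, 0.1295, 0.0989]
eef_rot: [-0.536, 2.572, 0.143]
force: [-11.9, -3.6, 15.8]
grip_width: 0.524
```

```bash
python3 go.py -.0003 .0306
```

```text
now x,y,a mm [-0.1  -0.42 29.72] F part axes [-2.8  1.5 19.9] j [-0.01  0.34 -0.79 -0.04  0.2  -0.37] t 19.6 grip 0.524
.0306 [ 0.0002  0.0004 -0.0009] [-0.06 -0.09 -0.1 ]
```

Firm contact at L≈29.7 mm. That fits the spacer's contact at 12 mm plus its 18 mm height. Release and retreat.

Call:
step_arm([
  [1,0,0,0,0,0,0],
  [-1,0,0,0,0,0,0],
  [-1,0,0,0,0,0,0],
  [-1,0,0,0,0,0,0],
  [-1,0,0,0,0,0,0],
  [-1,0,0,-0.03,0,0,0],
  [-1,0,0,-0.08,0,0,0],
  [-1,0,0,-0.12,0,0,0],
  [-1,0,0,-0.12,0,0,0],
  [-1,0,0,-0.12,0,0,0],
])

```text
t: 20.85
ee_pos: [0.5406, 0.1055, 0.2027]
eef_rot: [-0.536, 2.571, 0.143]
force: [-0.3, -0.9, 0.6]
grip_width: 1.002
```

```bash
python3 look.py m wrist top side; python3 go.py 0 .14;python3 - <<'E'
from geo import *
f=np.load('stand.npz');a,x,S=f['a'],f['x'],f['S'];yv=np.cross(a,x)
c=load('m_wrist');u0,v0=proj(c,S+.03*a)[0];K=4.
M=np.array([[K,0,400-K*u0],[0,K,300-K*v0]])
v=cv2.warpAffine(c['pixels'][:,:,::-1].copy(),M,(800,600),flags=cv2.INTER_CUBIC)
def draw(L,r,col,flat=1):
    t=np.linspace(0,2*np.pi,90);q=np.c_[r*np.cos(t),r*np.sin(t)];q[:,0]=np.minimum(q[:,0],flat)
    uv=proj(c,S+a*L+q[:,:1]*x+q[:,1:]*yv)@M[:,:2].T+M[:,2];cv2.polylines(v,[uv.astype(int)],True,col,1)
draw(.018,.024,(0,0,255));draw(.042,.024,(0,255,0));draw(.042,.0133,(0,255,0),.0063);draw(.048,.0072,(255,0,0),.003)
# inset: side view before / after
def inset(n):
    q=load(n);p=proj(q,S)[0].astype(int);return cv2.resize(q['pixels'][p[1]-25:p[1]+25,p[0]-25:p[0]+25,::-1],(200,200),interpolation=cv2.INTER_CUBIC)
v[400:600,:200]=inset('c_side');v[400:600,600:]=inset('m_side');cv2.imwrite('pics/m2.png',v)
E
```

```text
now x,y,a mm [-9.9000e-01  6.0000e-02  1.4862e+02] F part axes [-0.3 -0.3  0.4] j [-0.07  0.06 -0.79  0.25  0.23 -0.42] t 21.0 grip 0.999
.14 [-0.001  -0.0001  0.0086] [-0.   -0.21 -0.12]
```

View pics/m2.png

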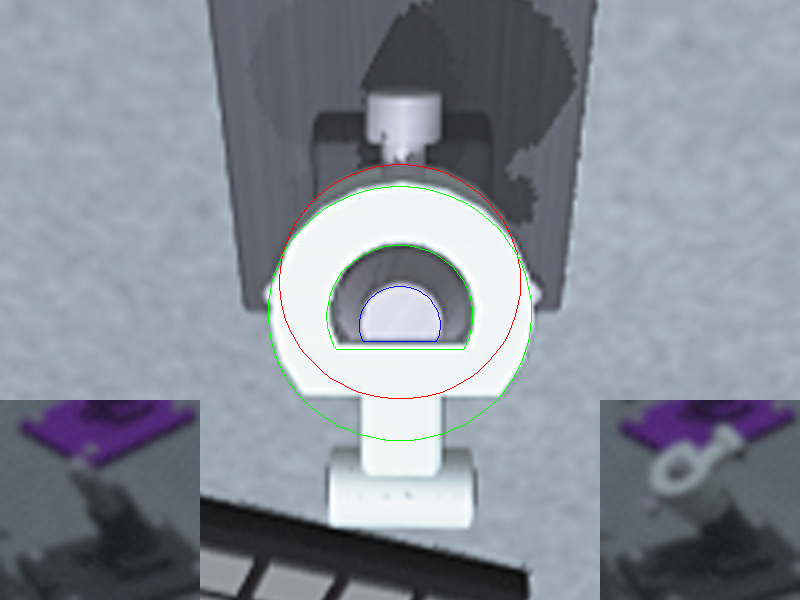

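The clamp outline and bore match the model home pose (bore 330–472 wide, flat at row 345 against a predicted 349), with the lug on the flat side. I'll check that the other items haven't moved, then hand in.

```bash
python3 - <<'E'
from geo import *
from station import workorder
A,B=load('a_top')['pixels'].astype(int),load('m_top')['pixels'].astype(int)
for n,(x0,y0,x1,y1) in dict(dish=(264,152,292,180),joystick=(80,228,128,275),keypad=(316,114,382,166)).items():
    print(n,abs(A-B)[y0:y1,x0:x1].max(2).mean().round(2))
print(workorder.sign_off())
E
```

```text
dish 7.13
joystick 7.36
keypad 6.97
the job is handed in; nothing more can be done
None
```

The column is rebuilt and the job is handed in. The spacer went onto the leaning post first and the clamp head on top of it. Each is turned so its bore flat meets the post's flat, and both are released. Robot time was about 21 s of the 64 s allowed.

**Seating:** Each part slid down with no noticeable resistance until firm contact, at about 13 N for the spacer and 20 N for the clamp head. The two contact heights differ by about 17.8 mm, which matches the 18 mm spacer. After each release, the wrist picture matched the predicted home outline to within about 1 mm. The lug is on the side of the post's flat, and the gripper has backed well clear.

**Other items:** In the top camera, the dish, joystick and keypad areas changed by a uniform 7 grey levels on average between the first and last pictures. That looks like camera noise, and I did not measure noise on an empty patch to confirm it. The arm never went near any of the three.

**Disagreements along the way:**
- **Stand:** The post sits about 12.5 mm from where the base's screw pattern suggested, so I located the post itself instead.
- **Wrist camera:** A sideways correction of 0.6 mm that I had applied for the wrist camera turned out wrong. I reversed it once the tip was visible inside the bore.

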